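# Centre-punch a bracket blank through the drill-jig bush

## Task

Take the spring-loaded centre punch out of the oak tool block, put its point down through the brass bush of the drill jig onto the bracket blank, and press it straight down until the spring inside snaps; stop there, without bearing down on it further, and fire it nowhere else. Then put the punch gently back down into its hole in the tool block, fully home, and let go, leaving the other things on the bench where they are.

Things in the scene. Friction and masses are not known exactly. Their poses are not given: they have to be found in the camera images.
- punch: automatic centre punch, about 190 g, standing upright, point down, in the tool block. Steel barrel 16 mm in diameter, dark knurling, brass cap. Origin on its axis at the barrel's flat lower shoulder, z up the axis; top at z = +97 mm, graspable at z = 20 to 74 mm (below 18 mm it is inside the block). Under the shoulder a nose 9 mm in diameter and 8 mm long, then the sliding rod and its stylus
- rod: the punch's spring-loaded rod; origin at the punch's origin at rest. Pressed in along the axis: 8 N starts it, the load builds evenly to a peak of about 16 N at 6.5 mm, where the spring inside snaps over: from 7.5 mm on it has fired; the load falls to 10 N at 8 mm, 2 to 3 N at 9 mm, and stays so until a hard stop at 10 mm. Springs out again when lifted
- rod_end (a point): lower end of the punch's sliding rod, 8.4 mm in diameter, 12 mm below the punch's origin at rest. From it the replaceable stylus, 7.2 mm in diameter with a conical tip, sticks out straight down by a further 24 to 44 mm: it has been resharpened and reset many times, its length is not measured and stays the same through a run
- jig: drill jig bolted to the bench: dark steel base 130 x 110 x 12 mm, and across it an aluminium bush plate (40 x 110 mm, top 30 mm above the bench) that covers the middle of the blank. Two knurled thumb screws stand on the plate 41.5 mm either side of the bush along the jig's y, up to 52 mm above the bench. Origin at the centre of the underside, z up
- bush (a point): centre of the mouth of the brass guide bush in the middle of the bush plate, 32 mm above the bench: straight round hole 10.5 mm in diameter and 14 mm deep, the blank's top at its bottom; bush 18 mm in outside diameter
- blank: aluminium bracket blank, flat bar 120 x 52 x 6 mm with blue marking dye, fixed flat in the jig under the bush plate. Origin on its underside below the bush, its top 6 mm above (18 mm above the bench)
- stand: oak tool block fixed to the bench, 60 x 130 x 80 mm high; origin at the centre of its underside, z up. The punch's hole is on its -y half (32 mm from the centre); two hex drivers with red and orange grips stand on its +y half, up to 122 mm above the bench, the nearer 57 mm from the punch
- seat (a point): centre of the ledge in the tool block on which the punch's shoulder rests when home (punch origin = this point), 62 mm above the bench. The hole above it is 18.6 mm in diameter and 18 mm deep, the narrower hole below it 11.6 mm in diameter and 60 mm deep
- expander: bystander: silver beam-expander barrel standing on end, 42 mm in diameter, 105 mm tall; origin at its foot
- holder_a: bystander: blue post holder, upright, foot 32 mm in diameter, 58 mm tall, thumb screw to its side; origin at its foot
- holder_b: bystander: blue post holder, upright, as the other; origin at its foot
- ferrule: bystander: white ceramic fibre ferrule block 30 x 56 x 22 mm; origin at its underside
- tube: bystander: black lens tube standing on end, 31 mm in diameter, 50 mm tall; origin at its foot
- mount: bystander: black mirror mount 50 mm wide, 50 mm tall, two brass adjusters; origin at its underside
There are look-alikes about, which are no part of the job. Several things have the shape of the punch; the one meant has the colours described above.

How it is judged:
On the way, in this order (a step that is already met when the one before it is completed fails the run):
1. the punch is lifted clear out of the tool block (z of punch in the frame of seat above 0.076 m), for 0.05 s.
2. the punch stands upright with its point in the bush and on the blank, and its spring has snapped (z of rod_end in the frame of punch above -0.0045 m and horizontal distance between rod_end and bush below 0.004 m and angle between punch's own z axis and vertical below 0.1 rad and contact force between punch and blank above 0.3 N), for 0.03 s.
At the end, for the whole second after the job is handed in: the punch stands at rest upright in its hole in the tool block, its shoulder on the ledge (within 3 mm in height, 4 mm sideways, tilt under 0.08 rad), released; every bystander within 15 mm of its start (horizontal distance between punch and seat below 0.004 m and z of punch in the frame of seat between -0.003 and 0.003 m and angle between punch's own z axis and vertical below 0.08 rad and linear speed of punch below 0.02 m/s and distance of each of expander, holder_a, holder_b, ferrule, tube, mount from where it was at the start of the episode below 0.015 m); the robot touches nothing.
It fails at once if the punch is borne down on the blank with more than 22 N (driven against its stop) (contact force between punch and blank above 22 N).
It fails at once if the punch is forced against the bush or the jig with more than 15 N (contact force between punch and jig above 15 N).
It fails at once if the punch is rammed or dropped into the tool block (more than 40 N, or over 0.5 m/s in the last 20 mm above its seat) (contact force between punch and stand above 40 N or (linear speed of punch above 0.5 m/s and horizontal distance between punch and seat below 0.01 m and z of punch in the frame of seat below 0.02 m)).
It fails at once if the punch is fired (rod in by 7.5 mm or more) anywhere but over the bush (z of rod_end in the frame of punch above -0.0045 m and horizontal distance between rod_end and bush above 0.006 m).
It fails at once if a bystander is knocked or moved by more than 15 mm (distance of any of expander, holder_a, holder_b, ferrule, tube, mount from where it was at the start of the episode above 0.015 m).
It also fails if it takes over 72 s, if anything falls off the work surface, if the arm or the gripper's body presses on something with over 40 N, if the wrist force passes 120 N, or if a joint passes its speed limit or range.

## Robot

A 6-joint arm with a two-finger parallel gripper is mounted at the origin on the work surface. World frame = base frame: x ahead of the robot, y to its left, z up, the work surface at z = 0. Lengths are in m, angles in rad, forces in N, time in s.
With the tool pointing down it reaches from about 0.35 to 0.775 m from the base axis. Payload 7.3 kg.
Tool frame: the origin (TCP) lies at the centre of the arm's flange, where the gripper is bolted on; the fingertips stand 178 mm ahead of it and the grasp point (between the pads) lies 159 mm ahead of it (tip_extent is the distance from the TCP to the fingertips, in m); z points along the fingers, y is the line along which they close (so a half turn about z gives the same grasp; the last joint's range is limited). The gripper opens to 92 mm and grips with 3 to 60 N. Pads are 19 mm wide; open, the fingers measure 130 mm over their backs; the gripper's body (75 mm by 190 mm) begins 47 mm behind the grasp point.
Start: joints at [-1.324, 0.342, 1.524, -0, 1.275, -0.146], TCP at [0.201, -0.485, 0.405] pointing down, gripper open.
Joint ranges: [-2.53, 2.53], [-0.77, 2.02], [0.04, 2.7], [-1, 4.14], [0.28, 2.66], [-3.11, 3.11]. Speed limits (rad/s): [2.57, 2.57, 3.14, 3.14, 3.14, 3.14].

## Interface

Orientations are given as [roll, pitch, yaw] about the fixed x, y, z axes, in that order (R = Rz(yaw) Ry(pitch) Rx(roll)).
In Python, from cell import * gives the robot as it stands.
- The arm moves only by the tool arm_command, never from a script. Its arguments are lists of equal length, an entry for each row: "xyz": the shift along the world's x, y, z in mm, a list of three; "spin": the turn about the world's z in degrees. In form: {"xyz": [[tx, ty, tz], ...], "spin": [spin, ...]}. A call has 1 to 20 rows; each row shifts and turns the commanded pose from where the row before left it; what a row does not reach is not made up. A row lasts 1/10 s, in which the tool goes at most 50 mm and 8.59 degrees, less where a joint would pass 70% of its speed; a pose out of reach is approached as far as the arm can. A call with a gripper value outside its range is refused whole. "jaw" is the opening, from -1 (shut) to 1 (fully open), set as the call begins (left out, the last holds). The fingers move at their own pace and stop on an object; "squeeze" is the grip in N (left out, the last holds). Time passes only in rows, so rows that do not move let the fingers close. It gives the time, the measured TCP pose, the force, the opening and the grip force at its end, in the units of the state.
- observe(): the state, without advancing time (a new reading comes with each control period).
- read_camera(name): name is "side" or "top" or "wrist"; returns a dict with "img" (400x640x3 uint8, red, green, blue), "depth" (400x640 float32, m along the optical axis (not along the pixel's ray), 0 where there is no reading), "fx", "fy", "cx", "cy" (pixels), "world_from_camera" (4x4, takes a point from camera to world coordinates). Camera axes: x right, y up, looking along -z (the intrinsics and any distortion apply to the point x, -y, -z); pixel columns grow to the right and rows downward; lengths in m; the calibration is good to about 2 mm. A picture is of the moment at which its call begins.
- hand_in(): hands the job in; it is judged then, once.
The state is a dict: "time": time; "qpos": joint angles; "qvel": joint speeds; "joint_efforts": joint torques, N m; "tool_pos": TCP position; "tool_rot": TCP orientation; "contact_force": force on the tool from outside, world axes, zero at the start; "torque": the same for the moment, N m; "opening": finger opening in m; "grip_force": force on a finger pad.
Only numpy, scipy, OpenCV 4.12 (cv2) and the standard library are available. Lean on these libraries where they do the work, as an engineer would, in place of code of your own. Each camera call takes 0.05 s, during which the arm holds its last target. There are 200 camera calls.

## Working session

There is one attempt and no reset: what is moved stays moved. The work goes in short steps, Python scripts to look and compute and a tool call to move; the robot and the scene stay as the last step left them, time stands still between calls to the robot, and variables do not carry over. Pictures are saved under pics/ and viewed, at most 10 in all, crops included, and the job is handed in when it is done.

Besides the shell and the picture viewer there is one more tool, called after ">>>" by a JSON object that holds its "api" and its "payload". arm_command: Moves the arm, as the interface text tells. Its arguments: {"type":"object","properties":{"xyz":{"type":"array","items":{"type":"array","items":{"type":"number"}}},"spin":{"type":"array","items":{"type":"number"}},"jaw":{"type":"number"},"squeeze":{"type":"number"}},"required":["xyz","spin"]}

```bash
mkdir -p pics; cat > h.py <<'E'
from cell import *
import numpy as np, cv2
def cam(n,save=None):
    c=read_camera(n)
    np.savez('/tmp/%s.npz'%n,**{k:np.asarray(v) for k,v in c.items()})
    if save: cv2.imwrite('pics/'+save,c['img'][:,:,::-1])
    return c
def cloud(c):
    v,u=np.mgrid[0:400,0:640]; d=np.asarray(c['depth'],float)
    P=np.stack([(u-c['cx'])/c['fx']*d,-(v-c['cy'])/c['fy']*d,-d,np.ones_like(d)],-1)
    W=(P@np.asarray(c['world_from_camera']).T)[...,:3]; W[d==0]=np.nan
    return W
E
python3 - <<'E'
from h import *
print(observe())
for n in('top','side'):
    c=cam(n,n+'0.png'); print(n,c['fx'],c['cx'],c['cy'],c['world_from_camera'],c.keys())
E
```

```text
{'time': 0.0, 'qpos': array([-1.32399705e+00,  3.42657003e-01,  1.52499552e+00, -2.44437277e-05,
        1.27541288e+00, -1.45996742e-01]), 'qvel': array([-6.22550437e-05, -2.55559096e-03, -1.89566924e-04,  1.24204440e-03,
       -1.93770790e-03, -8.15850657e-04]), 'joint_efforts': array([ 4.61904147e-04, -4.31244600e+01, -2.44222981e+01,  7.17033679e-02,
        5.58319024e-02, -1.39470981e-04]), 'tool_pos': array([ 0.20093952, -0.48486892,  0.40408639]), 'tool_rot': array([-3.14013217e+00, -1.91127138e-04,  3.92803013e-01]), 'contact_force': array([ 0.42291773,  0.24505046, -0.29861048]), 'torque': array([ 0.00985633, -0.05623071, -0.01525374]), 'grip_force': 0.0, 'opening': 0.0921160739998883}
top 512.5353042541691 326.8184986323307 196.54923863310492 [[-0.00454488  0.99770296 -0.06758807  0.48503891]
 [-0.99992043 -0.0037388   0.01204809  0.02368622]
 [ 0.01176771  0.06763745  0.99764056  1.41077237]
 [ 0.          0.          0.          1.        ]] dict_keys(['img', 'depth', 'fx', 'fy', 'cx', 'cy', 'world_from_camera'])
side 435.68000089740656 316.80809042091585 195.82784741260184 [[ 0.69354349  0.35798206 -0.625177   -0.25003969]
 [-0.71998146  0.37451585 -0.58426413 -0.77274163]
 [ 0.02498262  0.85532843  0.51748347  0.74822381]
 [ 0.          0.          0.          1.        ]] dict_keys(['img', 'depth', 'fx', 'fy', 'cx', 'cy', 'world_from_camera'])
```

View pics/top0.png

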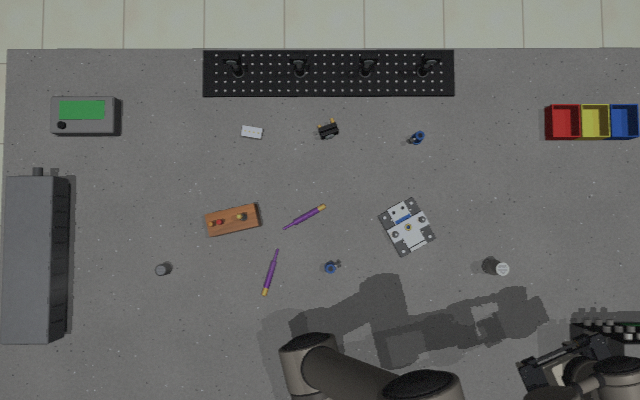

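View pics/side0.png

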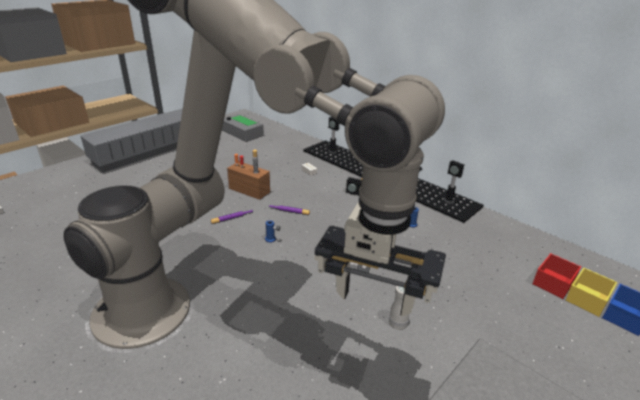

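Top view: candidates for the punch are the upright brass-capped one in the block (~242,216), the purple look-alikes lying at (304,217) and (271,272), and the red and orange drivers (~213,222 and 221,221). The jig is at (407,226). I choose the one in the block and will check it in a crop.

```bash
python3 - <<'E'
from h import *
c=dict(np.load('/tmp/top.npz')); W=cloud(c); im=c['img'][:,:,::-1]
a=cv2.resize(im[190:250,195:275],None,fx=5,fy=5,interpolation=cv2.INTER_CUBIC)
b=cv2.resize(im[190:260,370:445],None,fx=5,fy=5,interpolation=cv2.INTER_CUBIC)
o=np.zeros((350,780,3),np.uint8);o[:300,:400]=a;o[:350,405:780]=b
cv2.imwrite('pics/crop0.png',o)
for (x0,x1,y0,y1) in [(200,265,198,242)]:
    w=W[y0:y1,x0:x1]; z=w[...,2]
    m=(z>.07)&(z<.09); r=cv2.minAreaRect(w[m][:,:2].astype(np.float32)); print('stand',r,np.nanmedian(z[m]))
    n,l,s,ct=cv2.connectedComponentsWithStats((z>.095).astype(np.uint8))
    for i in range(1,n): 
        p=w[l==i]; print(ct[i]+[x0,y0],len(p),p.mean(0).round(4),p[:,2].max().round(4), p[p[:,2]>p[:,2].max()-.006].mean(0).round(4))
w=W[190:262,370:445]; z=w[...,2]
m=(z>.004)&(z<.06);print('jig',cv2.minAreaRect(w[m][:,:2].astype(np.float32)))
m=(z>.026)&(z<.036);print('plate',cv2.minAreaRect(w[m][:,:2].astype(np.float32)),np.nanmedian(z[m]))
n,l,s,ct=cv2.connectedComponentsWithStats((z>.042).astype(np.uint8))
for i in range(1,n): p=w[l==i]; print(ct[i]+[370,190],len(p),p.mean(0).round(4),p[:,2].max().round(4))
E
```

```text
stand ((0.5164347887039185, 0.25649359822273254), (0.06038204953074455, 0.13114646077156067), 13.012316703796387) 0.0805628634872253
[240.20754717 216.24528302] 53 [0.523  0.2223 0.1427] 0.1631 [0.5238 0.2247 0.1592]
[219.17241379 221.72413793] 29 [0.5102 0.2789 0.1182] 0.1281 [0.5106 0.2802 0.1245]
[210.73333333 223.5       ] 30 [0.5058 0.3002 0.1174] 0.1315 [0.5051 0.3005 0.1276]
jig ((0.5002712607383728, -0.21316799521446228), (0.20488543808460236, 0.19497348368167877), 89.51847839355469)
plate ((0.49286606907844543, -0.21645033359527588), (0.11433946341276169, 0.10833080112934113), 63.24018859863281) 0.0307980910978094
[421.8 219.1] 30 [ 0.5162 -0.2455  0.0477] 0.0567
[394.87878788 234.09090909] 33 [ 0.4767 -0.173   0.0488] 0.0568
```

View pics/crop0.png

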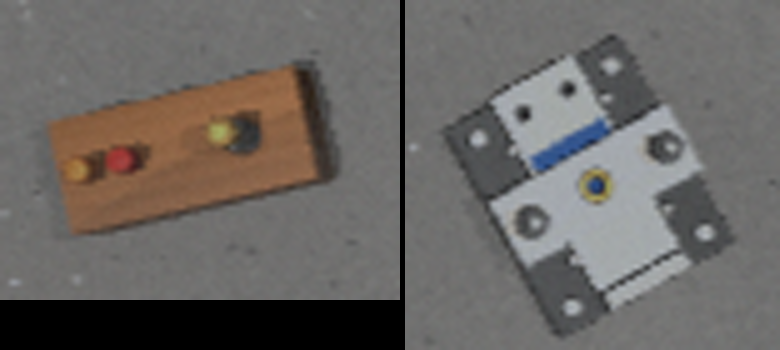

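The crop confirms the choice: one upright punch with a brass cap at crop (220,132), which is full-frame (239,216), and a dark barrel. The drivers are at (120,160) and (78,170). The bush is at crop (597,186), full-frame (408,227). The stand's yaw is 13°, and the seat predicted from it, (0.5236, 0.2253), matches the measured cap. I'll go over the jig first for a wrist view.

>>> {"api": "arm_command", "payload": {"xyz": [[25, 23, 0], [25, 23, 0], [25, 23, 0], [25, 23, 0], [25, 23, 0], [25, 23, 0], [25, 23, 0], [25, 23, 0], [25, 23, 0], [20, 20, 0], [20, 20, 0], [0, 0, 0], [0, 0, 0]], "spin": [7.5, 7.5, 7.5, 7.5, 7.5, 7.5, 7.5, 7.5, 7.5, 7.5, 5.5, 0, 0], "jaw": 1}}

```text
time: 1.4
tool_pos: [0.4661, -0.2377, 0.4043]
tool_rot: [-3.141, -0.0, 1.798]
contact_force: [-0.8, -0.9, 0.6]
opening: 0.0916
grip_force: 0.0
```

```bash
python3 - <<'E'
from h import *
s=observe();print(s['time'],s['tool_pos'],s['tool_rot'])
c=cam('wrist','w1.png'); print(c['fx'],c['world_from_camera'])
t=dict(np.load('/tmp/top.npz'))
def ray(c,u,v,z):
    M=np.asarray(c['world_from_camera']);d=M[:3,:3]@np.array([(u-c['cx'])/c['fx'],-(v-c['cy'])/c['fy'],-1]);return M[:3,3]+d*(z-M[2,3])/d[2]
print('bush top',ray(t,408.0,226.8,.032),'cap',ray(t,239-.4,216-.2,.159))
E
```

```text
1.4 [ 0.46607092 -0.23766278  0.4043244 ] [-3.14073641e+00 -4.24365690e-04  1.79809849e+00]
347.7054465707757 [[ 9.74614243e-01 -2.15967435e-01 -5.90351187e-02  4.50501281e-01]
 [ 2.23889810e-01  9.39346134e-01  2.59811843e-01 -1.67260223e-01]
 [-6.56486641e-04 -2.66433684e-01  9.63853029e-01  3.83973414e-01]
 [ 0.00000000e+00  0.00000000e+00  0.00000000e+00  1.00000000e+00]]
bush top [ 0.49604677 -0.21104454  0.032     ] cap [0.52362946 0.22377921 0.159     ]
```

View pics/w1.png

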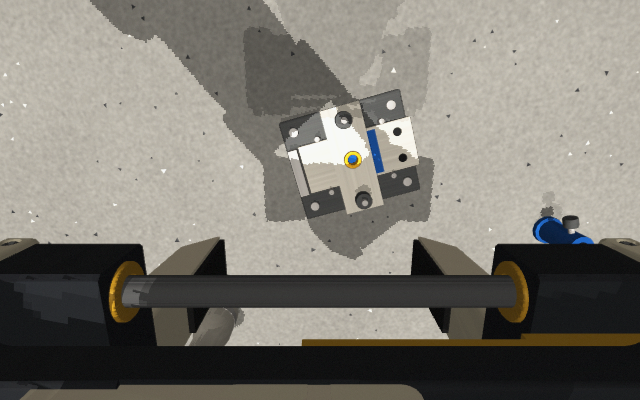

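Wrist view: the jig is in clear sight, with the bush at (353,159) and thumb screws at (344,119) and (364,200). I'll refine the bush and move above the punch.

```bash
cat >> h.py <<'E'
def ray(c,u,v,z):
    M=np.asarray(c['world_from_camera']);d=M[:3,:3]@np.array([(u-c['cx'])/c['fx'],-(v-c['cy'])/c['fy'],-1]);return M[:3,3]+d*(z-M[2,3])/d[2]
def brass(c,u,v,r):
    """outer ellipse centre of the brass patch near u,v"""
    im=np.asarray(c['img'])[v-r:v+r,u-r:u+r]; h=cv2.cvtColor(im,cv2.COLOR_RGB2HSV)
    m=((h[...,0]>15)&(h[...,0]<38)&(h[...,1]>110)&(h[...,2]>60)).astype(np.uint8)
    n,l,s,_=cv2.connectedComponentsWithStats(m); i=1+np.argmax(s[1:,4])
    p=np.argwhere(l==i)[:,::-1].astype(np.float32)
    (x,y),R=cv2.minEnclosingCircle(p); e=cv2.fitEllipse(cv2.convexHull(p))
    return np.array([x+u-r,y+v-r]),R,np.array(e[0])+[u-r,v-r],e[1]
E
python3 - <<'E'
from h import *
c=dict(np.load('/tmp/wrist.npz')); a=brass(c,353,159,18); print(a,ray(c,*a[2],.032))
t=dict(np.load('/tmp/top.npz')); a=brass(t,408,227,7); print(a,ray(t,*a[2],.032))
E
```

```text
(array([352.34615326, 159.34615326]), 8.758020401000977, array([352.38611794, 159.32871437]), (16.938785552978516, 17.395145416259766)) [ 0.49548992 -0.21003655  0.032     ]Traceback (most recent call last):
  File "<stdin>", line 3, in <module>
  File "h.py", line 21, in brass
    (x,y),R=cv2.minEnclosingCircle(p); e=cv2.fitEllipse(cv2.convexHull(p))
                                         ~~~~~~~~~~~~~~^^^^^^^^^^^^^^^^^^^
cv2.error: OpenCV(4.12.0) /io/opencv/modules/imgproc/src/shapedescr.cpp:361: error: (-201:Incorrect size of input array) There should be at least 5 points to fit the ellipse in function 'fitEllipseNoDirect'
```

>>> {"api": "arm_command", "payload": {"xyz": [[5, 36, 0], [5, 36, 0], [5, 36, 0], [5, 36, 0], [5, 36, 0], [5, 36, 0], [5, 36, 0], [5, 36, 0], [5, 36, 0], [4, 30, 0], [4, 19, 0], [0, 0, 0], [0, 0, 0]], "spin": [0, 0, 0, 0, 0, 0, 0, 0, 0, 0, 0, 0, 0]}}

```text
time: 2.75
tool_pos: [0.519, 0.134, 0.4046]
tool_rot: [-3.141, 0.001, 1.797]
contact_force: [-0.1, -0.4, -0.3]
opening: 0.0918
grip_force: 0.0
```

```bash
python3 - <<'E'
from h import *
s=observe();print(s['time'],s['tool_pos'],s['tool_rot'])
c=cam('wrist','w2.png'); M=np.linalg.inv(c['world_from_camera']);p=M@[.5237,.2250,.159,1]
print(c['cx']+c['fx']*p[0]/-p[2],c['cy']-c['fy']*p[1]/-p[2])
E
```

```text
2.75 [0.51895009 0.13404373 0.40455562] [-3.14101537e+00  5.59816000e-04  1.79685871e+00]
358.27742953178284 79.72407305696254
```

View pics/w2.png

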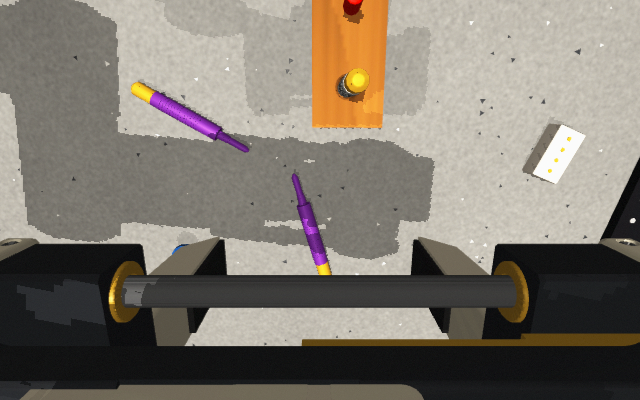

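Wrist view: the brass-capped punch stands upright at (357,80), against a prediction of (358,80). The purple look-alikes lie on the bench. I'll go above it, descend with fingers across the block, and grip lightly.

>>> {"api": "arm_command", "payload": {"xyz": [[1, 20, 0], [1, 25, 0], [1, 25, 0], [1.7, 21, 0], [0, 0, -15], [0, 0, -25], [0, 0, -25], [0, 0, -25], [0, 0, -20], [0, 0, -10], [0, 0, -6.5], [0, 0, 0], [0, 0, 0]], "spin": [0, 0, 0, 0, 0, 0, 0, 0, 0, 0, 0, 0, 0]}}

```text
time: 4.1
tool_pos: [0.524, 0.2258, 0.2791]
tool_rot: [3.14, -0.0, 1.797]
contact_force: [-0.0, 0.5, 0.9]
opening: 0.0917
grip_force: 0.0
```

>>> {"api": "arm_command", "payload": {"xyz": [[0, 0, 0], [0, 0, 0], [0, 0, 0], [0, 0, 0], [0, 0, 0], [0, 0, 0], [0, 0, 0], [0, 0, 0], [0, 0, 0], [0, 0, 0]], "spin": [0, 0, 0, 0, 0, 0, 0, 0, 0, 0], "jaw": -1, "squeeze": 5}}

```text
time: 5.1
tool_pos: [0.5237, 0.226, 0.2782]
tool_rot: [-3.142, -0.0, 1.798]
contact_force: [0.8, -0.3, -0.2]
opening: 0.0165
grip_force: 0.1
```

>>> {"api": "arm_command", "payload": {"xyz": [[0, 0, 0], [0, 0, 0], [0, 0, 0], [0, 0, 0], [0, 0, 0]], "spin": [0, 0, 0, 0, 0], "jaw": -1, "squeeze": 45}}

```text
time: 5.6
tool_pos: [0.5237, 0.226, 0.2782]
tool_rot: [3.142, 0.0, 1.798]
contact_force: [0.3, -0.1, -1.1]
opening: 0.0146
grip_force: 45.0
```

>>> {"api": "arm_command", "payload": {"xyz": [[0, 0, 3], [0, 0, 6], [0, 0, 10], [0, 0, 15], [0, 0, 20], [0, 0, 20], [0, 0, 20], [0, 0, 20], [0, 0, 15], [0, 0, 7], [0, 0, 4], [0, 0, 0], [0, 0, 0]], "spin": [0, 0, 0, 0, 0, 0, 0, 0, 0, 0, 0, 0, 0]}}

```text
time: 6.9
tool_pos: [0.5236, 0.226, 0.4175]
tool_rot: [-3.14, 0.0, 1.798]
contact_force: [0.5, -0.0, -2.6]
opening: 0.0145
grip_force: 45.0
```

```bash
python3 - <<'E'
from h import *
s=observe();print(s['time'],s['tool_pos'],s['contact_force'],s['opening'],s['grip_force'])
c=cam('wrist','w3.png');W=cloud(c)
for p in ([.5237,.226,.418-.159-.057],[.5237,.226,.418-.159-.057-.012],[.5237,.226,.418-.159-.057-.036],[.5237,.226,.418-.159-.057-.056]):
    q=np.linalg.inv(c['world_from_camera'])@[*p,1]; print(c['cx']+c['fx']*q[0]/-q[2],c['cy']-c['fy']*q[1]/-q[2])
cam('side','s3.png')
E
```

```text
6.9 [0.52355122 0.22596872 0.41749447] [ 0.50088118 -0.03924989 -2.59657   ] 0.014538966513106743 44.975206534263634
318.06213206431175 231.69347955430348
318.1020691702733 225.06344076786547
318.17049148025325 213.70451632644895
318.2182555547094 205.77510685577494
```

View pics/w3.png

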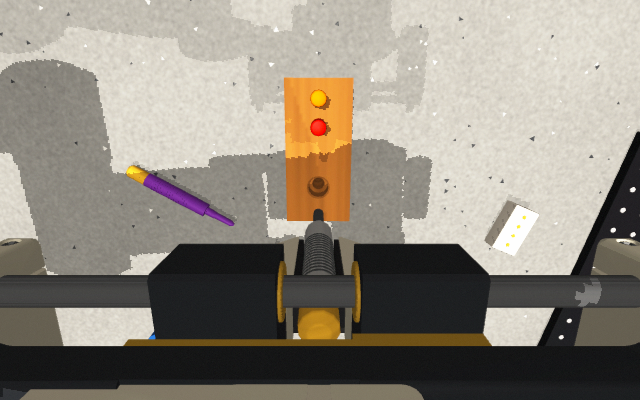

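Wrist view: the punch is held upright in the fingers with its tip near (318,209). The empty hole is at (318,185). I'll measure the tip, and the hole as a check on camera bias.

```bash
python3 - <<'E'
from h import *
c=dict(np.load('/tmp/wrist.npz')); W=cloud(c)
im=c['img'][:,:,::-1]
cv2.imwrite('pics/w3c.png',cv2.resize(im[170:245,278:358],None,fx=8,fy=8,interpolation=cv2.INTER_NEAREST)[:600])
for v in range(202,246,3):
    d=c['depth'][v,300:338]; k=np.where((d>.05)&(d<.245))[0]
    print(v, (k.min()+300,k.max()+300,np.median(d[k]).round(4),W[v,300+k[len(k)//2]].round(4)) if len(k) else None)
print(ray(c,318,185,.08))
E
```

```text
202 None
205 None
208 None
211 (np.int64(314), np.int64(322), np.float32(0.24), array([0.523 , 0.2285, 0.1679]))
214 (np.int64(313), np.int64(322), np.float32(0.2341), array([0.523 , 0.2285, 0.1749]))
217 (np.int64(313), np.int64(323), np.float32(0.2274), array([0.5231, 0.2284, 0.1812]))
220 (np.int64(313), np.int64(323), np.float32(0.2212), array([0.5229, 0.2293, 0.1901]))
223 (np.int64(310), np.int64(326), np.float32(0.2026), array([0.5222, 0.2326, 0.2059]))
226 (np.int64(308), np.int64(329), np.float32(0.1986), array([0.5228, 0.2325, 0.2104]))
229 (np.int64(306), np.int64(330), np.float32(0.1934), array([0.5227, 0.2329, 0.2165]))
232 (np.int64(305), np.int64(331), np.float32(0.1892), array([0.5226, 0.2331, 0.2219]))
235 (np.int64(305), np.int64(331), np.float32(0.1843), array([0.5221, 0.233 , 0.2264]))
238 (np.int64(305), np.int64(331), np.float32(0.1802), array([0.5221, 0.233 , 0.2307]))
241 (np.int64(300), np.int64(337), np.float32(0.1753), array([0.5222, 0.2327, 0.2341]))
244 (np.int64(300), np.int64(337), np.float32(0.171), array([0.5222, 0.2327, 0.2381]))
[0.52312024 0.22712634 0.08      ]
```

View pics/w3c.png

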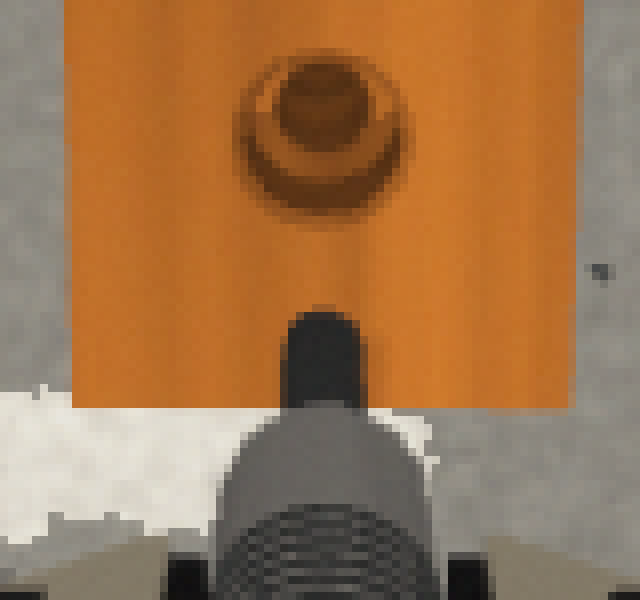

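Crop: the hole mouth is centred near full-frame (318,186) and the stylus end is at (318,209). The stylus therefore sticks out about 36 mm (±4), and the punch is straight in the hand. The hole as the camera sees it is within 1 mm of the TCP. I'll carry it over the bush and look again from close above.

>>> {"api": "arm_command", "payload": {"xyz": [[-1.6, -20, 0], [-2, -35, 0], [-2, -35, 0], [-2, -35, 0], [-2, -35, 0], [-2, -35, 0], [-2, -35, 0], [-2, -35, 0], [-2, -35, 0], [-2, -35, 0], [-2, -35, 0], [-2, -30, 0], [-2, -20, 0], [-2, -15, 0], [0, 0, 0], [0, 0, -20], [0, 0, -30], [0, 0, -30], [0, 0, -14], [0, 0, -4]], "spin": [0, 0, 0, 0, 0, 0, 0, 0, 0, 0, 0, 0, 0, 0, 0, 0, 0, 0, 0, 0]}}

```text
time: 9.0
tool_pos: [0.4958, -0.2078, 0.3183]
tool_rot: [-3.139, -0.003, 1.799]
contact_force: [1.0, 0.3, -2.4]
opening: 0.0146
grip_force: 45.0
```

>>> {"api": "arm_command", "payload": {"xyz": [[0, 0, 0], [0, 0, 0]], "spin": [0, 0]}}

```text
time: 9.2
tool_pos: [0.4965, -0.2088, 0.3213]
tool_rot: [3.14, 0.001, 1.798]
contact_force: [0.6, 0.2, -2.4]
opening: 0.0146
grip_force: 45.0
```

```bash
python3 - <<'E'
from h import *
s=observe();print(s['time'],s['tool_pos'],s['tool_rot'],s['contact_force'])
c=cam('wrist'); W=cloud(c)
a=cv2.resize(c['img'][170:245,278:358,::-1],None,fx=5,fy=5,interpolation=cv2.INTER_NEAREST)
d=cam('side')
q=np.linalg.inv(d['world_from_camera'])@[.496,-.21,.04,1];u,v=int(d['cx']+d['fx']*q[0]/-q[2]),int(d['cy']-d['fy']*q[1]/-q[2]);print(u,v)
b=cv2.resize(d['img'][v-40:v+35,u-40:u+38,::-1],None,fx=5,fy=5,interpolation=cv2.INTER_NEAREST)
cv2.imwrite('pics/j1.png',np.hstack([a,b]))
a=brass(c,318,205,25);print(a,ray(c,*a[2],.032))
for v in range(196,246,4):
    d=c['depth'][v,300:338]; k=np.where((d>.05)&(d<.245))[0]
    print(v, (k.min()+300,k.max()+300,W[v,300+k[len(k)//2]].round(4)) if len(k) else None)
E
```

```text
9.2 [ 0.49649699 -0.20877594  0.32127972] [3.14010668e+00 1.19399934e-03 1.79829461e+00] [ 0.5916446   0.24660597 -2.41220439]
352 243
(array([315.80434799, 199.93478203]), 10.97631549835205, array([315.82655144, 199.84357071]), (21.15146827697754, 21.764488220214844)) [ 0.49562395 -0.2094396   0.032     ]
196 None
200 None
204 None
208 None
212 (np.int64(314), np.int64(322), array([ 0.4967, -0.2064,  0.074 ]))
216 (np.int64(313), np.int64(323), array([ 0.4968, -0.2068,  0.0815]))
220 (np.int64(313), np.int64(323), array([ 0.4966, -0.2058,  0.0929]))
224 (np.int64(309), np.int64(327), array([ 0.4957, -0.2021,  0.1117]))
228 (np.int64(307), np.int64(330), array([ 0.4961, -0.2013,  0.1205]))
232 (np.int64(305), np.int64(331), array([ 0.4956, -0.202 ,  0.1252]))
236 (np.int64(305), np.int64(331), array([ 0.4956, -0.2017,  0.132 ]))
240 (np.int64(300), np.int64(337), array([ 0.4956, -0.2016,  0.1378]))
244 (np.int64(300), np.int64(337), array([ 0.4956, -0.2016,  0.143 ]))
```

View pics/j1.png

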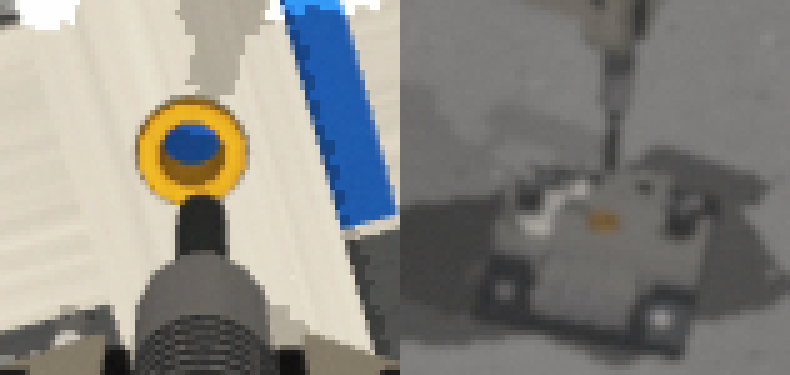

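Picture: in the wrist crop the bush is centred at (316,200) and the tip at (318,209), still about 35 mm above it. The side view shows the tip up over the jig. I need about -1.8 mm in x. I'll correct, go lower and look again.

>>> {"api": "arm_command", "payload": {"xyz": [[-1.8, 0.1, -5], [0, 0, -10], [0, 0, -8], [0, 0, 0], [0, 0, 0]], "spin": [0, 0, 0, 0, 0]}}

```text
time: 9.8
tool_pos: [0.4943, -0.2089, 0.2968]
tool_rot: [-3.141, -0.001, 1.798]
contact_force: [0.3, 0.8, -2.6]
opening: 0.0145
grip_force: 45.0
```

```bash
cat > look.py <<'E'
from h import *
import sys
s=observe();print(s['time'],s['tool_pos'],s['contact_force'])
c=cam('wrist'); W=cloud(c)
a=cv2.resize(c['img'][170:245,278:358,::-1],None,fx=5,fy=5,interpolation=cv2.INTER_NEAREST)
d=cam('side')
b=cv2.resize(d['img'][203:278,312:390,::-1],None,fx=5,fy=5,interpolation=cv2.INTER_NEAREST)
cv2.imwrite('pics/'+sys.argv[1],np.hstack([a,b]))
a=brass(c,318,205,25);print(a,ray(c,*a[2],.032))
M=np.array(c['world_from_camera']); f=-M[:3,2]; f[2]=0; f/=np.linalg.norm(f)
for v in range(210,246,3):
    d=c['depth'][v,296:342]; k=np.where((d>.05)&(d<.245))[0]
    if len(k)<5: continue
    z=W[v,296+k[len(k)//2]]; r=.0036 if v<222 else .008
    print(v,(k.min()+k.max())/2+296,z[2].round(4),(z+f*r)[:2].round(4))
E
python3 look.py j2.png
```

```text
9.8 [ 0.49426453 -0.20892399  0.29677983] [ 0.26655857  0.81041897 -2.60104039]
(array([319.47071075, 209.59623337]), 12.021336555480957, array([319.37977982, 209.53264427]), (23.00335693359375, 23.96918296813965)) [ 0.4956005  -0.20938042  0.032     ]
210 318.0 0.0457 [ 0.4946 -0.2095]
213 317.5 0.0524 [ 0.4946 -0.2096]
216 318.0 0.0582 [ 0.4947 -0.2098]
219 318.0 0.0655 [ 0.4946 -0.2095]
222 318.0 0.0837 [ 0.4947 -0.2098]
225 318.0 0.0878 [ 0.4948 -0.2102]
228 318.5 0.0938 [ 0.4953 -0.2098]
231 317.5 0.0995 [ 0.4947 -0.2096]
234 318.0 0.1037 [ 0.4947 -0.2097]
237 318.5 0.1094 [ 0.4946 -0.2092]
240 318.5 0.1122 [ 0.4948 -0.2097]
243 318.5 0.1162 [ 0.4948 -0.2097]
```

View pics/j2.png

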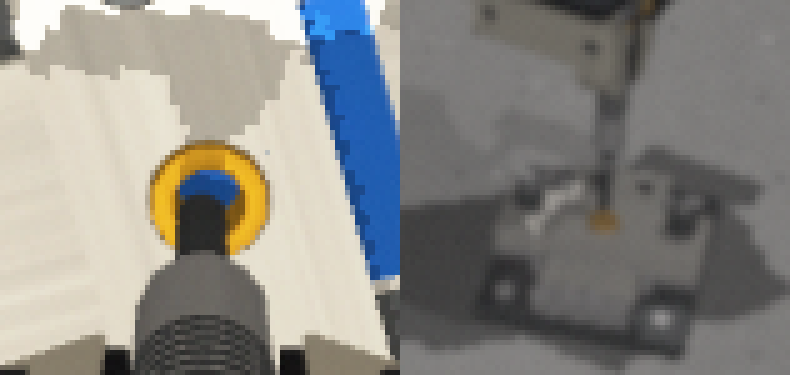

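Picture: the tip at (318,209) is right over the bush centred at (319.4,209.5), 1 mm short in x. I'll correct by +1.0 and +0.2 mm and enter slowly, watching the force.

>>> {"api": "arm_command", "payload": {"xyz": [[1.0, 0.2, 0], [0, 0, 0], [0, 0, -2], [0, 0, -2], [0, 0, -2], [0, 0, -2], [0, 0, -2], [0, 0, -2], [0, 0, 0], [0, 0, 0]], "spin": [0, 0, 0, 0, 0, 0, 0, 0, 0, 0]}}

```text
time: 10.9
tool_pos: [0.4953, -0.2087, 0.2852]
tool_rot: [3.142, -0.0, 1.798]
contact_force: [-0.5, -0.4, -2.1]
opening: 0.0146
grip_force: 45.0
```

```bash
python3 look.py j3.png
```

```text
10.9 [ 0.49529172 -0.20872576  0.28518546] [-0.50267849 -0.42556947 -2.13836504]
(array([317.71621704, 214.17567444]), 12.475072860717773, array([317.70742798, 214.0162468 ]), (24.237226486206055, 24.849393844604492)) [ 0.49560592 -0.20937281  0.032     ]
210 320.0 0.0329 [ 0.4966 -0.2095]
213 316.0 0.0394 [ 0.4953 -0.21  ]
216 318.0 0.0467 [ 0.4965 -0.2095]
219 318.5 0.0528 [ 0.4972 -0.2095]
222 319.0 0.0723 [ 0.4965 -0.2095]
225 318.0 0.0778 [ 0.4965 -0.2094]
228 318.5 0.0827 [ 0.4965 -0.2095]
231 317.5 0.0864 [ 0.496 -0.21 ]
234 318.0 0.0927 [ 0.4959 -0.2094]
237 318.5 0.0972 [ 0.4959 -0.2093]
240 318.5 0.102 [ 0.4958 -0.2091]
243 318.5 0.1035 [ 0.4965 -0.2099]
```

Aligned to about 0.3 mm with no contact force. I'll continue down gently.

>>> {"api": "arm_command", "payload": {"xyz": [[0, 0, -1], [0, 0, -1], [0, 0, -1], [0, 0, -1], [0, 0, 0]], "spin": [0, 0, 0, 0, 0]}}

```text
time: 11.5
tool_pos: [0.4952, -0.2087, 0.281]
tool_rot: [-3.141, -0.0, 1.798]
contact_force: [-0.4, -0.5, -2.0]
opening: 0.0141
grip_force: 45.0
```

>>> {"api": "arm_command", "payload": {"xyz": [[0, 0, -1], [0, 0, -1], [0, 0, -1], [0, 0, -1], [0, 0, 0]], "spin": [0, 0, 0, 0, 0]}}

```text
time: 12.0
tool_pos: [0.4953, -0.2087, 0.2774]
tool_rot: [3.141, 0.0, 1.798]
contact_force: [-0.8, 0.5, -0.5]
opening: 0.0144
grip_force: 45.0
```

>>> {"api": "arm_command", "payload": {"xyz": [[0, 0, -1], [0, 0, -1], [0, 0, 0]], "spin": [0, 0, 0]}}

```text
time: 12.3
tool_pos: [0.4954, -0.2088, 0.2761]
tool_rot: [3.141, 0.001, 1.798]
contact_force: [-1.4, 1.1, 7.7]
opening: 0.0145
grip_force: 45.0
```

Contact at TCP z ≈ 0.277, about 8 mm below where rim contact would have come, so the tip is on the blank and the spring has started. Pressing on in small steps.

>>> {"api": "arm_command", "payload": {"xyz": [[0, 0, -0.5], [0, 0, -0.5], [0, 0, -0.5], [0, 0, -0.5], [0, 0, 0], [0, 0, 0]], "spin": [0, 0, 0, 0, 0, 0]}}

```text
time: 12.9
tool_pos: [0.4954, -0.2088, 0.2746]
tool_rot: [3.14, 0.001, 1.798]
contact_force: [-2.3, 0.8, 9.4]
opening: 0.0146
grip_force: 45.0
```

>>> {"api": "arm_command", "payload": {"xyz": [[0, 0, -0.5], [0, 0, -0.5], [0, 0, -0.5], [0, 0, 0], [0, 0, 0]], "spin": [0, 0, 0, 0, 0]}}

```text
time: 13.4
tool_pos: [0.4955, -0.2088, 0.2733]
tool_rot: [3.14, 0.002, 1.798]
contact_force: [-2.2, 0.6, 11.3]
opening: 0.0144
grip_force: 45.0
```

>>> {"api": "arm_command", "payload": {"xyz": [[0, 0, -0.5], [0, 0, -0.5], [0, 0, -0.5], [0, 0, 0], [0, 0, 0]], "spin": [0, 0, 0, 0, 0]}}

```text
time: 13.9
tool_pos: [0.4955, -0.2088, 0.272]
tool_rot: [3.14, 0.002, 1.798]
contact_force: [-2.5, 0.3, 12.1]
opening: 0.0141
grip_force: 45.0
```

>>> {"api": "arm_command", "payload": {"xyz": [[0, 0, -0.5], [0, 0, 0], [0, 0, 0]], "spin": [0, 0, 0]}}

```text
time: 14.2
tool_pos: [0.4955, -0.2088, 0.2716]
tool_rot: [3.14, 0.002, 1.798]
contact_force: [-2.2, 1.3, 12.1]
opening: 0.0148
grip_force: 45.0
```

>>> {"api": "arm_command", "payload": {"xyz": [[0, 0, -0.5], [0, 0, 0], [0, 0, 0]], "spin": [0, 0, 0]}}

```text
time: 14.5
tool_pos: [0.4955, -0.2089, 0.2711]
tool_rot: [3.14, 0.002, 1.798]
contact_force: [-1.4, 1.5, 14.6]
opening: 0.0146
grip_force: 45.0
```

>>> {"api": "arm_command", "payload": {"xyz": [[0, 0, -0.5], [0, 0, 0], [0, 0, 0]], "spin": [0, 0, 0]}}

```text
time: 14.8
tool_pos: [0.4955, -0.2089, 0.2707]
tool_rot: [3.14, 0.002, 1.798]
contact_force: [-3.3, 1.3, 13.6]
opening: 0.0148
grip_force: 45.0
```

Near the peak (about 16 N). Continuing in half-millimetre steps.

>>> {"api": "arm_command", "payload": {"xyz": [[0, 0, -0.5], [0, 0, 0], [0, 0, 0]], "spin": [0, 0, 0]}}

```text
time: 15.1
tool_pos: [0.4955, -0.2088, 0.2702]
tool_rot: [3.14, 0.002, 1.798]
contact_force: [-3.4, 0.5, 13.5]
opening: 0.0147
grip_force: 45.0
```

>>> {"api": "arm_command", "payload": {"xyz": [[0, 0, -0.5], [0, 0, 0], [0, 0, 0]], "spin": [0, 0, 0]}}

```text
time: 15.4
tool_pos: [0.4955, -0.2088, 0.2696]
tool_rot: [3.14, 0.002, 1.798]
contact_force: [-2.7, 1.3, 12.9]
opening: 0.0145
grip_force: 45.0
```

>>> {"api": "arm_command", "payload": {"xyz": [[0, 0, -0.5], [0, 0, 0], [0, 0, 0]], "spin": [0, 0, 0]}}

```text
time: 15.7
tool_pos: [0.4953, -0.2087, 0.2679]
tool_rot: [3.141, 0.001, 1.798]
contact_force: [-0.8, -0.5, 1.4]
opening: 0.0148
grip_force: 45.0
```

It snapped: the load fell from about 16 N to about 4 N. Stopping here, lifting straight out and carrying back.

>>> {"api": "arm_command", "payload": {"xyz": [[0, 0, 2], [0, 0, 4], [0, 0, 7], [0, 0, 10], [0, 0, 15], [0, 0, 20], [0, 0, 25], [0, 0, 25], [0, 0, 20], [0, 0, 14], [0, 0, 7], [0, 0, 0], [0, 0, 0]], "spin": [0, 0, 0, 0, 0, 0, 0, 0, 0, 0, 0, 0, 0]}}

```text
time: 17.0
tool_pos: [0.4951, -0.2087, 0.4154]
tool_rot: [-3.141, -0.001, 1.798]
contact_force: [-0.5, 1.2, -2.5]
opening: 0.0146
grip_force: 45.0
```

>>> {"api": "arm_command", "payload": {"xyz": [[2.4, 20, 0], [2, 35, 0], [2, 35, 0], [2, 35, 0], [2, 35, 0], [2, 35, 0], [2, 35, 0], [2, 35, 0], [2, 35, 0], [2, 35, 0], [2, 35, 0], [2, 30, 0], [2, 20, 0], [2, 14.7, 0], [0, 0, 0], [0, 0, 0], [0, 0, 0]], "spin": [0, 0, 0, 0, 0, 0, 0, 0, 0, 0, 0, 0, 0, 0, 0, 0, 0]}}

```text
time: 18.7
tool_pos: [0.5238, 0.225, 0.416]
tool_rot: [-3.141, 0.0, 1.797]
contact_force: [0.9, 0.7, -1.2]
opening: 0.0148
grip_force: 45.0
```

```bash
sed 's/^a=brass.*//' look.py > look2.py; python3 look2.py k1.png; python3 - <<'E'
from h import *
print(observe()['tool_rot'])
a=cv2.imread('pics/k1.png')[:,:400]; b=cv2.resize(cv2.imread('pics/w3.png')[170:245,278:358],None,fx=5,fy=5,interpolation=0)
cv2.imwrite('pics/k1.png',np.hstack([a,b]))
E
```

```text
18.7 [0.52376894 0.22502089 0.41599734] [ 0.88331349  0.68496406 -1.2386817 ]
210 318.0 0.1646 [0.5242 0.2242]
213 317.5 0.1711 [0.5242 0.224 ]
216 318.0 0.1775 [0.5243 0.2239]
219 318.0 0.1853 [0.5242 0.2244]
222 318.0 0.2026 [0.5243 0.2239]
225 318.0 0.2082 [0.5243 0.224 ]
228 318.5 0.2124 [0.5249 0.2238]
231 318.0 0.2184 [0.5243 0.2241]
234 318.0 0.2228 [0.5243 0.224 ]
237 318.5 0.2267 [0.5244 0.2238]
240 318.5 0.2325 [0.5247 0.2246]
243 318.5 0.236 [0.5243 0.2243]
[3.14158601e+00 2.17915911e-04 1.79650148e+00]
```

View pics/k1.png

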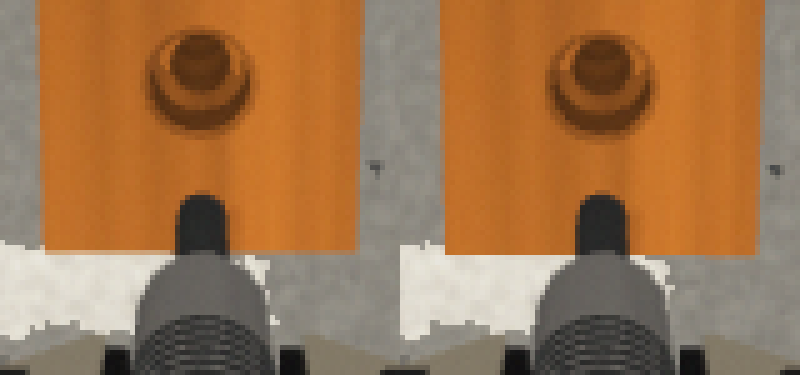

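Picture: left is now and right is just after the lift. The punch sits the same in the hand at (318,209), and the hole is about 0.8 px off because the TCP is 1 mm short in y. Correct, then lower.

>>> {"api": "arm_command", "payload": {"xyz": [[-0.1, 1.0, 0], [0, 0, 0], [0, 0, -10], [0, 0, -20], [0, 0, -20], [0, 0, -10], [0, 0, -4], [0, 0, 0], [0, 0, 0]], "spin": [0, 0, 0, 0, 0, 0, 0, 0, 0]}}

```text
time: 19.7
tool_pos: [0.5238, 0.2271, 0.353]
tool_rot: [3.14, -0.0, 1.798]
contact_force: [-0.5, -0.3, -1.0]
opening: 0.015
grip_force: 45.0
```

>>> {"api": "arm_command", "payload": {"xyz": [[0, 0, 0], [0, 0, 0], [0, 0, 0]], "spin": [0, 0, 0]}}

```text
time: 20.0
tool_pos: [0.5236, 0.227, 0.3527]
tool_rot: [3.141, -0.0, 1.798]
contact_force: [0.2, -0.4, -1.7]
opening: 0.0146
grip_force: 45.0
```

Now it reads 1 mm too far in y (the earlier reading was not settled). Taking it back, then lowering into the hole.

>>> {"api": "arm_command", "payload": {"xyz": [[0.1, -1.0, 0], [0, 0, 0], [0, 0, 0], [0, 0, 0], [0, 0, 0]], "spin": [0, 0, 0, 0, 0]}}

```text
time: 20.5
tool_pos: [0.5237, 0.226, 0.3522]
tool_rot: [3.142, 0.0, 1.798]
contact_force: [-0.8, 0.2, -2.7]
opening: 0.0147
grip_force: 45.0
```

>>> {"api": "arm_command", "payload": {"xyz": [[0, 0, -5], [0, 0, -10], [0, 0, -10], [0, 0, -10], [0, 0, -10], [0, 0, -5], [0, 0, 0], [0, 0, 0]], "spin": [0, 0, 0, 0, 0, 0, 0, 0]}}

```text
time: 21.3
tool_pos: [0.5238, 0.226, 0.3023]
tool_rot: [3.141, -0.0, 1.798]
contact_force: [0.8, -0.3, -2.1]
opening: 0.0145
grip_force: 45.0
```

>>> {"api": "arm_command", "payload": {"xyz": [[0, 0, -4], [0, 0, -4], [0, 0, -4], [0, 0, -3], [0, 0, -3], [0, 0, 0], [0, 0, 0]], "spin": [0, 0, 0, 0, 0, 0, 0]}}

```text
time: 22.0
tool_pos: [0.5237, 0.226, 0.2842]
tool_rot: [3.142, 0.0, 1.798]
contact_force: [0.0, 1.0, -2.2]
opening: 0.0147
grip_force: 45.0
```

>>> {"api": "arm_command", "payload": {"xyz": [[0, 0, -1], [0, 0, -1], [0, 0, -1], [0, 0, -1], [0, 0, -1], [0, 0, 0], [0, 0, 0]], "spin": [0, 0, 0, 0, 0, 0, 0]}}

```text
time: 22.7
tool_pos: [0.5237, 0.226, 0.2792]
tool_rot: [3.142, 0.0, 1.798]
contact_force: [0.1, 0.8, -2.2]
opening: 0.0148
grip_force: 45.0
```

>>> {"api": "arm_command", "payload": {"xyz": [[0, 0, -0.5], [0, 0, -0.5], [0, 0, -0.3], [0, 0, 0], [0, 0, 0]], "spin": [0, 0, 0, 0, 0]}}

```text
time: 23.2
tool_pos: [0.5237, 0.226, 0.2782]
tool_rot: [3.141, 0.0, 1.798]
contact_force: [-0.5, -0.2, 0.5]
opening: 0.0143
grip_force: 45.0
```

Seated: the shoulder is taking load at the original height. Easing the grip, then opening.

>>> {"api": "arm_command", "payload": {"xyz": [[0, 0, 0], [0, 0, 0], [0, 0, 0], [0, 0, 0]], "spin": [0, 0, 0, 0], "squeeze": 5}}

```text
time: 23.6
tool_pos: [0.5237, 0.226, 0.2781]
tool_rot: [3.141, 0.0, 1.798]
contact_force: [-0.7, 0.4, 1.4]
opening: 0.015
grip_force: 5.0
```

>>> {"api": "arm_command", "payload": {"xyz": [[0, 0, 0], [0, 0, 0], [0, 0, 0], [0, 0, 0], [0, 0, 0], [0, 0, 0], [0, 0, 0], [0, 0, 0], [0, 0, 0], [0, 0, 0]], "spin": [0, 0, 0, 0, 0, 0, 0, 0, 0, 0], "jaw": 1}}

```text
time: 24.6
tool_pos: [0.5237, 0.226, 0.2779]
tool_rot: [3.142, 0.0, 1.798]
contact_force: [-0.0, -0.5, -0.6]
opening: 0.0894
grip_force: 0.0
```

>>> {"api": "arm_command", "payload": {"xyz": [[0, 0, 5], [0, 0, 15], [0, 0, 25], [0, 0, 30], [0, 0, 30], [0, 0, 20], [0, -30, 10], [0, -35, 0], [0, -30, 0], [0, 0, 0], [0, 0, 0], [0, 0, 0], [0, 0, 0]], "spin": [0, 0, 0, 0, 0, 0, 0, 0, 0, 0, 0, 0, 0]}}

```text
time: 25.9
tool_pos: [0.5236, 0.1319, 0.4129]
tool_rot: [3.141, -0.0, 1.799]
contact_force: [0.5, -0.0, -0.4]
opening: 0.092
grip_force: 0.0
```

```bash
python3 - <<'E'
from h import *
W0=cloud(dict(np.load('/tmp/top.npz')));c0=dict(np.load('/tmp/top.npz'))
s=observe();print(s['time'],s['tool_pos'],s['opening'],s['qvel'].round(3))
c=cam('wrist'); 
for z in(.159,):
    q=np.linalg.inv(c['world_from_camera'])@[.5237,.226,z,1];u,v=int(c['cx']+c['fx']*q[0]/-q[2]),int(c['cy']-c['fy']*q[1]/-q[2]);print(u,v)
W=cloud(c)
try: a=brass(c,u,v,14);print(a,ray(c,*a[2],.159))
except Exception as e: print(e)
p=W[max(v-25,0):v+25,u-25:u+25].reshape(-1,3);p=p[(np.hypot(p[:,0]-.5237,p[:,1]-.226)<.012)];print(np.nanmax(p[:,2]),np.sort(p[:,2])[-20:].round(4))
E
```

```text
25.9 [0.52361721 0.13190349 0.41294068] 0.092044686510917 [ 0.     0.002  0.    -0.001 -0.    -0.002]
350 74
(array([352. ,  73.5]), 16.800395965576172, array([353.34947586,  74.04101276]), (25.45746612548828, 33.92748260498047)) [0.52515726 0.22648611 0.159     ]
0.16022032924743704 [0.1594 0.1595 0.1596 0.1596 0.1596 0.1596 0.1596 0.1597 0.1597 0.1597
 0.1598 0.1598 0.1598 0.1599 0.1599 0.1599 0.16   0.16   0.1602 0.1602]
```

The cap's top is at 0.159–0.160 m (0.159 expected) and in place; nothing else was touched.

```bash
python3 -c "
from cell import *
print(hand_in())"
```

```text
the job is handed in; nothing more can be done
None
```

I fired the punch once through the bush onto the blank, put it back fully home in the tool block and released it, then handed the job in at about 26 s; no verdict came back.

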